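# Load the seed sower's plates and set it to sow

## Robot

A 6-joint arm with a two-finger parallel gripper is mounted at the origin on the work surface. World frame = base frame: x ahead of the robot, y to its left, z up, the work surface at z = 0. Lengths are in m, angles in rad, forces in N, time in s.
With the tool pointing down it reaches from about 0.3 to 0.825 m from the base axis. Payload 5.4 kg.
Tool frame: the origin (TCP) lies at the very end of the fingers, on their centre line; the grasp point (between the pads) lies 19 mm behind it; z points along the fingers, x is the direction in which the jaws open and shut, and the axes are right-handed (so a half turn about z gives the same grasp; the last joint's range is limited). The gripper opens to 92 mm and grips with 3 to 60 N. Pads are 20 mm wide; open, the fingers measure 128 mm over their backs; the gripper's body (75 mm by 189 mm) begins 69 mm behind the grasp point.
Start: joints at [-1.364, 0.158, 1.597, -0, 1.386, -0.21], TCP at [0.233, -0.526, 0.215] pointing down, gripper open.
Joint ranges: [-2.91, 2.91], [-0.94, 2.29], [0.18, 2.7], [-1.29, 4.43], [0.17, 2.64], [-3, 3]. Speed limits (rad/s): [2.57, 2.57, 3.14, 3.14, 3.14, 3.14].

## Interface

Orientations are given as a rotation vector (axis times angle).
In Python, from workcell import bot gives the robot as it stands. Calls block until the motion is done:
- bot.goto(position, orientation): joint-space move of the TCP to a pose.
- bot.line_to(position, rot=None, max_speed=0.15): straight line of the TCP; rot=None keeps the orientation; max_speed is the mean speed in m/s.
- bot.set_joints(angles): joint-space move.
- bot.set_gripper(opening, newtons=None): opening from 0.0 (shut) to 1.0 (fully open); newtons is the grip in N (None keeps the last); returns when the fingers have stopped.
- bot.hold(seconds).
- bot.inverse_kinematics(position, orientation): joint angles nearest the present ones, or None.
- bot.read_camera(name): name is "scene" or "top" or "wrist"; returns a dict with "pixels" (384x512x3 uint8, blue, green, red), "fx", "fy", "cx", "cy" (pixels), "R" (3x3) and "t" (3): a world point X has camera coordinates R X + t. Camera axes: x right, y down, z forward; pixel columns grow to the right and rows downward; lengths in m; the calibration is good to about 2 mm. A picture is of the moment at which its call begins. There is no depth.
A pose or a line that the arm cannot do raises bot.MotionError and nothing moves.
- bot.job_done(): hands the job in, once; it reports no verdict.
Readings, each from a call of its own:
- bot.current_clock(): time.
- bot.current_joints(): joint angles.
- bot.current_joint_vel(): joint speeds.
- bot.current_effort(): joint torques, N m.
- bot.current_ee_pos(): TCP position.
- bot.current_tool_rot(): TCP orientation.
- bot.current_contact_force(): force on the tool from outside, world axes, zero at the start.
- bot.current_ft_torque(): the same for the moment, N m.
- bot.current_opening(): opening from 0.0 (shut) to 1.0 (fully open).
Only numpy, scipy, OpenCV 4.12 (cv2) and the standard library are available. Lean on these libraries where they do the work, as an engineer would, in place of code of your own. Each camera call takes 0.05 s, during which the arm holds its last target.

## Task

Get the bench seed sower ready: turn its dial to the LOAD mark (the one long bar), then, with the dial left there, lay each seed plate you find on the bench on the apron and push it over the raised lip so that it drops flat into a pocket of its own. When all plates are in, turn the dial to the SOW mark (the pair of short bars), and leave the other things on the bench where they are.

Things in the scene. Friction and masses are not known exactly. Their poses are not given: they have to be found in the camera images.
- sower: Bench seed sower of green plastic, fixed to the bench, 233 mm deep (its x, -125 to 108 mm), 326 mm wide (its y, -163 to 163 mm). Origin at the bench surface, z up; x is the loading direction, roughly away from the robot (turned up to 0.15 rad). In order along x: apron, raised lip, four pockets side by side; the dial panel is at the +y side: x -30 to 108, y 83 to 163, 60 mm high.
- apron (a point): Centre of the flat open apron's top, sower x = -72.5, y = -40 mm, 20 mm above the bench, axes as the sower's. The apron runs from x = -125 to -20 mm and has no side walls. A plate is laid here in line with a pocket, its long side along x, clear of the ramp (plate centre x = -75, z = 26 mm), then pushed in +x from behind.
- lip (a point): Middle of the raised lip's inner edge, sower x = 0, y = -40, z = 24 mm, axes as the sower's. A ramp rises 4 mm from the apron (x = -20) to the lip's flat crest (x = -8 to 0 mm, z = 24 mm); at x = 0 a vertical face drops 14 mm to the pocket floor. A plate drops in once its rear edge has been pushed past this edge; pushing fingers must stay above z = 24 mm.
- keeper (a point): Middle of the keeper rod across all pockets, at sower x = 55, y = -40, z = 53 mm; 10 mm thick. It leaves 24 mm clear above the lip's level, so plates slide in under it but cannot be lowered into the pockets from above.
- pocket0 (a point): Centre of a pocket's floor, sower x = 49, y = -130, z = 10 mm, axes as the sower's. The pocket is 98 mm long (x = 0 to 98) and 54 mm wide; the side walls are 6 mm thick, 40 mm high, begin at x = -9 mm with round noses; end wall 40 mm high. The centre of a plate lying in it is at sower z = 16 mm, x = 45 to 53 mm. Empty at the start.
- pocket1 (a point): Centre of a pocket's floor, sower x = 49, y = -70, z = 10 mm, axes as the sower's. The pocket is 98 mm long (x = 0 to 98) and 54 mm wide; the side walls are 6 mm thick, 40 mm high, begin at x = -9 mm with round noses; end wall 40 mm high. The centre of a plate lying in it is at sower z = 16 mm, x = 45 to 53 mm. Empty at the start.
- pocket2 (a point): Centre of a pocket's floor, sower x = 49, y = -10, z = 10 mm, axes as the sower's. The pocket is 98 mm long (x = 0 to 98) and 54 mm wide; the side walls are 6 mm thick, 40 mm high, begin at x = -9 mm with round noses; end wall 40 mm high. The centre of a plate lying in it is at sower z = 16 mm, x = 45 to 53 mm. Empty at the start.
- pocket3 (a point): Centre of a pocket's floor, sower x = 49, y = 50, z = 10 mm, axes as the sower's. The pocket is 98 mm long (x = 0 to 98) and 54 mm wide; the side walls are 6 mm thick, 40 mm high, begin at x = -9 mm with round noses; end wall 40 mm high. The centre of a plate lying in it is at sower z = 16 mm, x = 45 to 53 mm. Empty at the start.
- dial (a joint): Selector dial, vertical axis at sower x = 39, y = 123 mm; rad, grows clockwise seen from above, -0.06 to 2.16. Detents at 0, 0.7, 1.4, 2.1; released within 0.2 of one it snaps in; up to 0.15 N m from one to the next. LOAD = 1.4 (one long white bar). SOW = 2.1, the clockwise end (pair of short white bars). Starts at 0 or 0.7.
- dial_grip (a point): Point on the dial's axis at the height to grip it, 87 mm above the bench. Black disc 54 mm across with an upright grip bar 50 mm long, 14 mm thick, 30 mm high (69 to 99 mm above the bench). The bar lies along the pointer, whose direction in the sower's frame, counter-clockwise from +x, is pi + 1.05 - (dial value). A white line on top marks the pointer end.
- plate0_c (a point): Centre of a seed plate: a flat aluminium slab 90 mm (its x) x 44 mm (its y) x 12 mm thick with eight dark cells, 0.1 to 0.2 kg; starts flat on the bench beside the sower (centre 6 mm up). Four alike; three or four are present.
- plate1_c (a point): Centre of a seed plate: a flat aluminium slab 90 mm (its x) x 44 mm (its y) x 12 mm thick with eight dark cells, 0.1 to 0.2 kg; starts flat on the bench beside the sower (centre 6 mm up). Four alike; three or four are present.
- plate2_c (a point): Centre of a seed plate: a flat aluminium slab 90 mm (its x) x 44 mm (its y) x 12 mm thick with eight dark cells, 0.1 to 0.2 kg; starts flat on the bench beside the sower (centre 6 mm up). Four alike; three or four are present.
- plate3_c (a point): Centre of a seed plate: a flat aluminium slab 90 mm (its x) x 44 mm (its y) x 12 mm thick with eight dark cells, 0.1 to 0.2 kg; starts flat on the bench beside the sower (centre 6 mm up). Four alike; three or four are present.
- pot: Bystander: terracotta pot, 100 mm across and 95 mm high; leave it alone. Origin at its underside.
- jar: Bystander: glass jar with twist cap, 76 mm across and 120 mm high; leave it alone. Origin at its underside.
- screwdriver: Bystander: orange-handled screwdriver lying flat; leave it alone. Origin at its underside.
- trowel: Bystander: trowel, 330 mm long, lying flat; leave it alone. Origin at its underside.
- smallpot: Bystander: small terracotta pot, 70 mm across and 65 mm high; leave it alone. Origin at its underside.
- labels: Bystander: bundle of wooden plant labels, 100 x 30 x 25 mm; leave it alone. Origin at its underside.
- block: Bystander: wooden tamping block, 50 x 80 x 35 mm; leave it alone. Origin at its underside.
Things that resemble listed ones, but are neither listed nor needed, are in the scene too. What is shaped like the part that bears plate3_c but turquoise is not meant. Leave any turquoise look-alike of the part that bears plate0_c alone.

How it is judged:
By the outcome, as a careful person would: the job done as asked, in the order asked, and still so for the second after the job is handed in, with the robot touching nothing.
Of plate0, plate1, plate2, plate3 only 3 to 4 are there at a start; the rules pass over those that are not, and their reading is None.
At some moment in a run one of plate0, plate1, plate2, plate3 may be knocked a few centimetres aside while the robot is not near it.
Once in a run the grip may slacken for a moment while it holds something.
It also fails if it takes over 210 s, if anything falls off the work surface, if the arm or the gripper's body presses on something with over 40 N, if the wrist force passes 120 N, or if a joint passes its speed limit or range.

## Working session

There is one attempt and no reset: what is moved stays moved. The work goes in short steps, each a Python script; the robot and the scene stay as the last script left them, time stands still between calls to the robot, and variables do not carry over. Pictures are saved under pics/ and viewed, and the job is handed in when it is done.

```bash
mkdir -p pics; ls; python3 - <<'E'
from workcell import bot
import cv2
for n in("scene","top","wrist"):
    c=bot.read_camera(n); cv2.imwrite(f"pics/{n}0.png",c["pixels"]); print(n,c["fx"],c["cx"],c["cy"],c["R"],c["t"])
print(bot.current_clock(),bot.current_tool_rot())
E
```

```text
pics
scene 418.74100409138435 260.2711857478665 194.327449241357 [[ 0.20576981  0.97859543  0.00312566]
 [ 0.82613592 -0.17199822 -0.5365781 ]
 [-0.52455527  0.1129938  -0.84384488]] [-0.09342182 -0.35293144  1.65659974]
top 471.35194872749946 240.987885762414 200.24385971220937 [[ 0.00826169 -0.9999571   0.00418936]
 [-0.97965932 -0.00893386 -0.20046894]
 [ 0.20049776 -0.00244794 -0.9796911 ]] [-0.02721823  0.50840482  1.49596379]
wrist 304.3845897453305 250.15449613975113 189.49193297090554 [[ 0.4055981  -0.91405055 -0.0013347 ]
 [-0.87583626 -0.38905798  0.28556037]
 [-0.26153589 -0.11465376 -0.95835979]] [-0.57441905 -0.03346538  0.39186318]
0.15 [-2.63213244e+00  1.71325066e+00  1.58208061e-03]
```

View pics/top0.png

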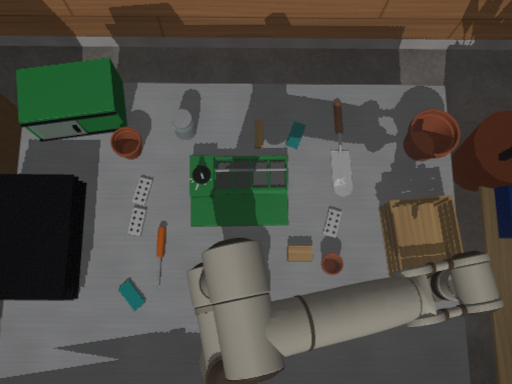

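View pics/scene0.png

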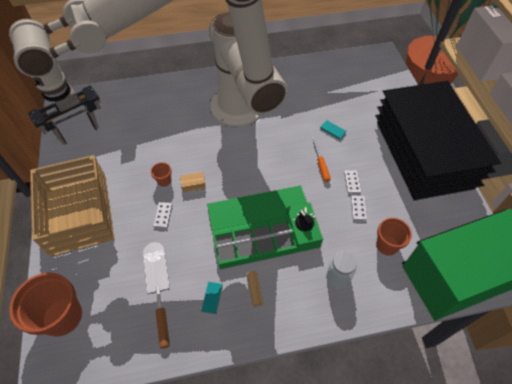

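```bash
cat > h.py <<'E'
from workcell import bot
import cv2, numpy as np
from scipy.spatial.transform import Rotation as Ro
def cam(n): return bot.read_camera(n)
def p2w(c,u,v,z):
    d=np.array([(u-c["cx"])/c["fx"],(v-c["cy"])/c["fy"],1.]); R=np.array(c["R"]);t=np.array(c["t"])
    o=-R.T@t; d=R.T@d; return o+d*(z-o[2])/d[2]
def w2p(c,X):
    q=np.array(c["R"])@np.array(X)+np.array(c["t"]); return np.array([c["fx"]*q[0]/q[2]+c["cx"],c["fy"]*q[1]/q[2]+c["cy"]])
def crop(c,x0,y0,x1,y1,k,name):
    im=c["pixels"][y0:y1,x0:x1]; cv2.imwrite(f"pics/{name}.png",cv2.resize(im,None,fx=k,fy=k,interpolation=cv2.INTER_CUBIC))
def down(a):  # tool pointing down, jaws opening along world angle a
    return (Ro.from_euler('z',a)*Ro.from_euler('x',np.pi)).as_rotvec()
E
python3 - <<'E'
from h import *
c=cam("top")
crop(c,170,140,310,240,5.7,"t_sower"); crop(c,110,160,190,250,6,"t_left"); 
crop(c,270,190,370,290,6,"t_right")
s=cam("scene"); crop(s,190,170,340,280,5.3,"s_sower")
E
```

```text
(no output)
```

View pics/t_sower.png

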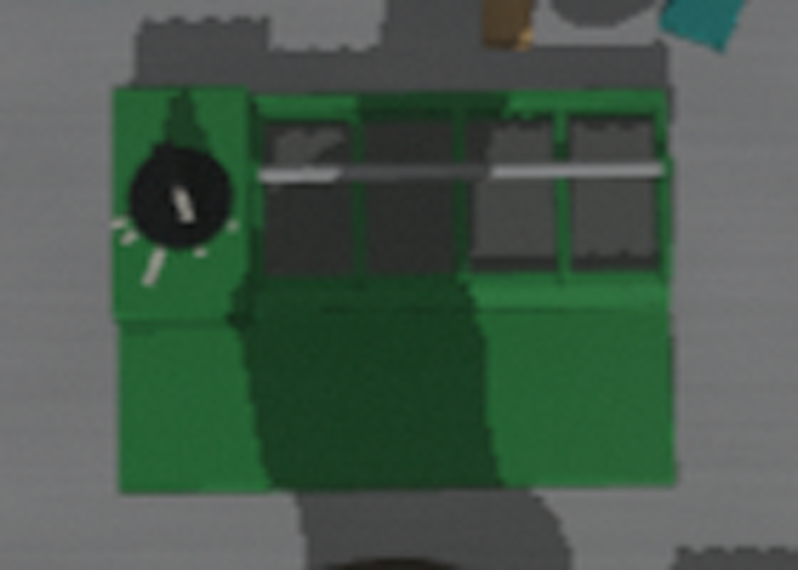

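View pics/t_left.png

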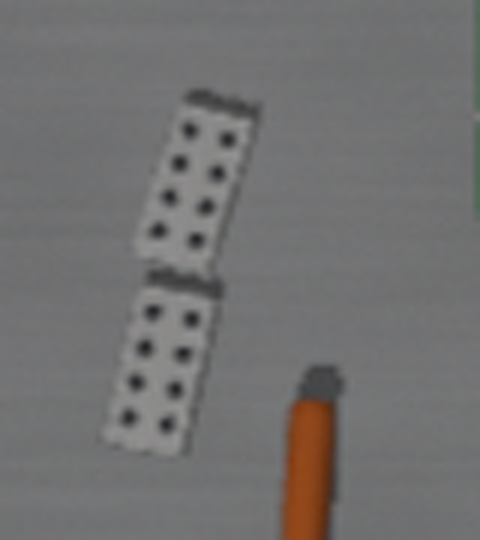

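View pics/t_right.png

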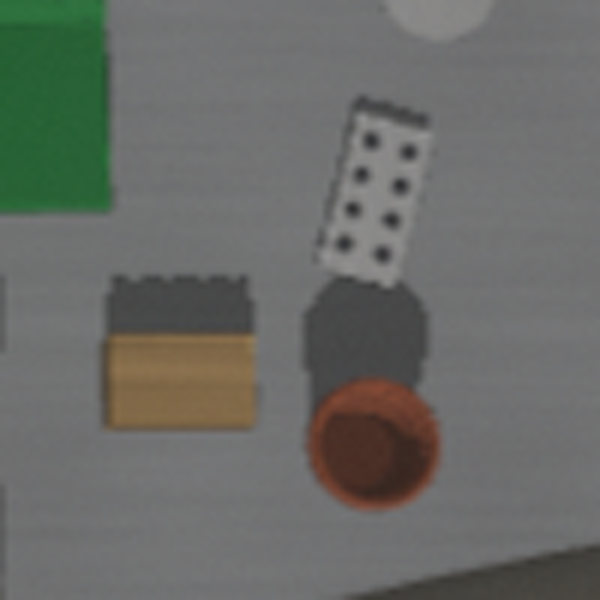

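View pics/s_sower.png

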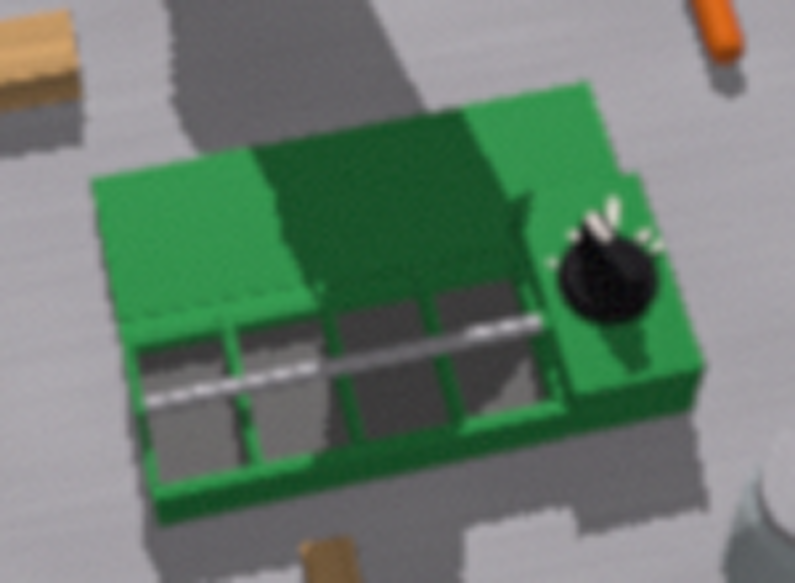

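```bash
cat > fit.py <<'E'
from h import *
from scipy.optimize import least_squares
def fit(obs,p0):
    # obs: list (cam, (sx,sy,sz), (u,v), weight)
    def f(p):
        r=[]
        for c,s,uv,w in obs:
            a=p[2]; X=[p[0]+np.cos(a)*s[0]-np.sin(a)*s[1],p[1]+np.sin(a)*s[0]+np.cos(a)*s[1],s[2]]
            r+=list(w*(w2p(c,X)-np.array(uv)))
        return r
    q=least_squares(f,p0,loss='soft_l1'); return q.x,np.array(f(q.x)).reshape(-1,2)
E
python3 - <<'E'
from fit import *
t=cam("top"); s=cam("scene")
def T(a,b): return (170+(a+.5)/5.7-.5,140+(b+.5)/5.7-.5)
def S(a,b): return (190+(a+.5)/5.3-.5,170+(b+.5)/5.3-.5)
o=[(t,(-.125,.163,.02),T(120,492),1),(t,(-.125,-.163,.02),T(676,484),1),(t,(.108,.163,.06),T(114,89),1),(t,(-.03,.163,.06),T(114,322),1),(t,(.108,.083,.06),T(247,88),1),(t,(.039,.123,.068),T(181,198),1),
(s,(-.125,.163,.02),S(590,83),1),(s,(-.125,-.163,.02),S(93,180),1),(s,(.108,.163,.06),S(702,365),1),(s,(-.03,.163,.06),S(638,174),1)]
p,r=fit(o,[.55,0,0]); print(p); print(r.round(2))
# cells
for name,pts in dict(A=[(110+x/6,160+y/6) for x,y in[(190,130),(228,139),(158,230),(197,240)]],B=[(110+x/6,160+y/6) for x,y in[(152,313),(191,319),(129,417),(167,425)]],C=[(270+x/6,190+y/6) for x,y in[(371,140),(409,151),(343,243),(382,254)]]).items():
    W=np.array([p2w(t,u-.42,v-.42,.012) for u,v in pts]); d=W[0]+W[1]-W[2]-W[3]
    print(name,W.mean(0)[:2],np.arctan2(d[1],d[0]),np.linalg.norm(d)/2)
for n,(u,v) in dict(screw=(161,240),pot=(332,264),labels=(300,254),jar=(183,124),trow=(342,180)).items(): print(n,p2w(t,u,v,.0)[:2])
E
```

```text
[ 0.55608148 -0.01496387  0.02355487]
[[-0.55 -0.15]
 [ 0.21 -0.18]
 [-0.28 -0.54]
 [-0.56 -0.9 ]
 [ 0.43 -0.69]
 [-0.23 -0.37]
 [-0.73 -1.34]
 [-1.31 -1.17]
 [ 0.52 -0.05]
 [-0.53 -1.58]]
A [0.54782416 0.3126599 ] -0.24916689477332138 0.06003341923727595
B [0.44298573 0.32599411] -0.16644202209557307 0.05996954254355313
C [ 0.44403987 -0.32842826] -0.286046197785081 0.060572666800122875
screw [0.38141804 0.24268332]
pot [ 0.30677854 -0.32557981]
labels [ 0.33884589 -0.22029243]
jar [0.79039073 0.18280077]
trow [ 0.59315901 -0.3686028 ]
```

```bash
python3 - <<'E'
from h import *
c=cam("wrist"); R=np.array(c["R"]); o=-R.T@c["t"]; print("cam",o, "tcp",bot.current_ee_pos())
bot.goto([.5,.05,.36],down(np.pi/2+.024))
print(bot.current_joints(),bot.current_clock(),bot.current_contact_force())
c=cam("wrist"); cv2.imwrite("pics/w1.png",c["pixels"]); R=np.array(c["R"]);print(-R.T@c["t"])
t=cam("top"); cv2.imwrite("pics/t1.png",t["pixels"])
E
```

```text
cam [ 0.30620227 -0.49334059  0.38496612] tcp [ 0.23273687 -0.52567732  0.21448136]
[-1.42430648e-01 -8.60862012e-02  1.56620514e+00 -2.41756059e-04
  1.66200489e+00 -1.73586966e+00] 2.7167 [-0.06147754 -0.19492896  0.26979441]
[0.41831824 0.04707514 0.5303007 ]
```

View pics/w1.png

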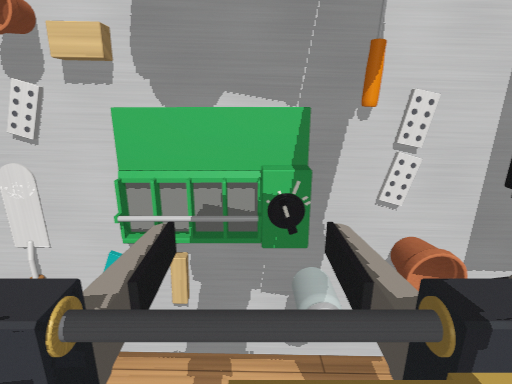

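View pics/t1.png

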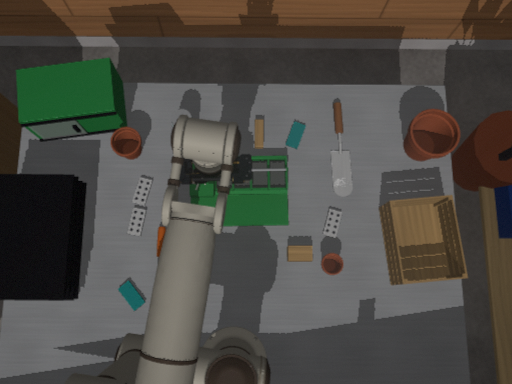

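```bash
python3 - <<'E'
from h import *
c=cam("wrist"); crop(c,100,95,330,260,3.4,"w1s"); crop(c,355,70,455,220,4,"w1l"); crop(c,0,60,60,150,6,"w1r")
E
```

```text
(no output)
```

View pics/w1s.png

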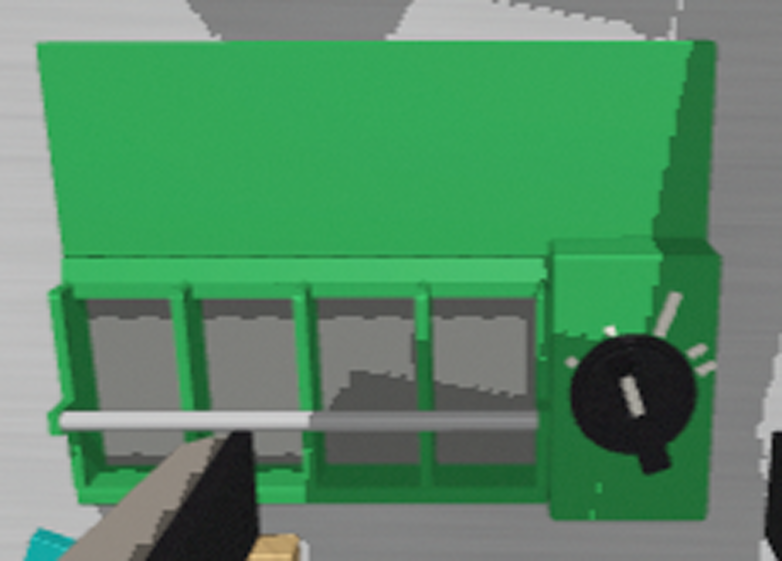

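View pics/w1l.png

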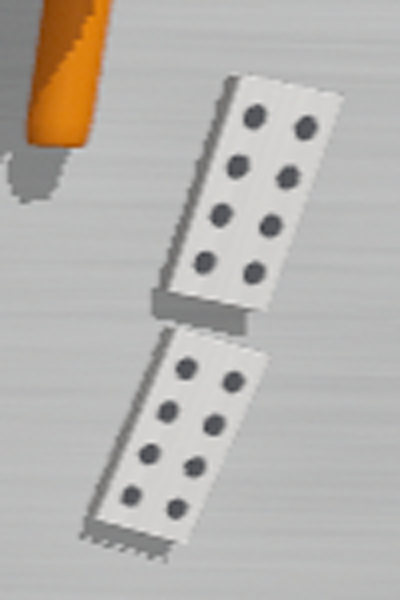

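View pics/w1r.png

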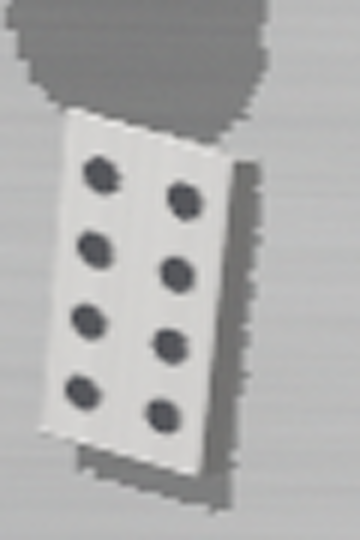

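```bash
python3 - <<'E'
from fit import *
w=cam("wrist");t=cam("top")
def W(a,b): return (100+(a+.5)/3.4-.5,95+(b+.5)/3.4-.5)
def T(a,b): return (170+(a+.5)/5.7-.5,140+(b+.5)/5.7-.5)
o=[(w,(-.125,.163,.02),W(716,42),1),(w,(-.125,-.163,.02),W(38,44),1),(w,(.108,.163,.06),W(706,519),1),(w,(.108,.083,.06),W(550,517),1),(w,(-.03,.163,.06),W(720,254),1),(w,(-.03,.083,.06),W(551,252),1),(w,(.039,.123,.069),W(633,395),1),(w,(-.02,-.163,.02),W(65,257),1)]
p,r=fit(o,[.55,0,0]); print("wrist",p); print(r.round(2))
o2=[(t,(-.125,.163,.02),T(120,492),1),(t,(-.125,-.163,.02),T(676,484),1),(t,(.108,.163,.06),T(114,89),1),(t,(-.03,.163,.06),T(114,322),1),(t,(.108,.083,.06),T(247,88),1),(t,(.039,.123,.068),T(181,198),1)]
print("top",fit(o2,[.55,0,0])[0])
for name,pts in dict(A=[(355+x/4,70+y/4) for x,y in[(186,369),(233,381),(131,496),(177,509)]],B=[(355+x/4,70+y/4) for x,y in[(255,117),(306,128),(205,263),(255,273)]],C=[(x/6,60+y/6) for x,y in[(102,175),(185,201),(83,392),(164,416)]]).items():
    Q=np.array([p2w(w,u-.4,v-.4,.012) for u,v in pts]); d=-(Q[0]+Q[1]-Q[2]-Q[3])
    print(name,Q.mean(0)[:2],np.arctan2(d[1],d[0]),np.linalg.norm(d)/2)
E
```

```text
wrist [ 0.55721514 -0.01435442  0.02872526]
[[ 0.31 -1.05]
 [-1.7  -0.59]
 [ 0.64  0.4 ]
 [-0.25  1.2 ]
 [ 0.83 -0.51]
 [-0.08  0.33]
 [ 0.49  1.07]
 [-1.22  0.07]]
top [ 0.55482925 -0.01556753  0.0272683 ]
A [0.54875514 0.31389263] -0.24942483548274588 0.06021447120065563
B [0.44393372 0.32722383] -0.17120191379265046 0.06011568131035607
C [ 0.44420488 -0.32862504] -0.2775470695936593 0.060077154715828814
```

```bash
cat >> h.py <<'E'
SP=np.array([.556,-.015]); TH=.027
def s2w(x,y,z):
    c,s=np.cos(TH),np.sin(TH); return np.array([SP[0]+c*x-s*y,SP[1]+s*x+c*y,z])
def wrap(a): return (a+np.pi)%(2*np.pi)-np.pi
def dial_turn(d0,d1,zt=.073):
    P=s2w(.039,.123,0)[:2]; A=lambda d: 1.05-d+TH+np.pi/2
    bot.goto([*P,.20],down(A(d0))); bot.set_gripper(.6,25)
    bot.line_to([*P,zt],max_speed=.12); bot.set_gripper(0,40); print("grip",bot.current_opening(),bot.current_contact_force().round(1))
    n=6
    for i in range(1,n+1):
        bot.line_to([*P,zt],rot=down(A(d0+(d1-d0)*i/n)),max_speed=.1)
        print(bot.current_ft_torque().round(2),bot.current_contact_force().round(1),round(bot.current_opening(),3))
    bot.set_gripper(.6); bot.line_to([*P,.20],max_speed=.2); print(bot.current_clock())
E
python3 - <<'E'
from h import *
dial_turn(.7,1.42)
bot.goto([.5,.05,.36],down(np.pi/2+.024))
c=cam("wrist");crop(c,240,150,340,260,5,"d1"); print(bot.current_clock())
E
```

```text
grip 0.150045780092917 [-0.3  1.   0.9]
[ 0.35 -0.04  0.09] [-0.   1.8  0.4] 0.151
[0.69 0.01 0.11] [-2.1  3.7  1.4] 0.145
[ 1.02  0.06 -0.01] [-0.5  4.8  1.9] 0.153
[ 1.16 -0.01 -0.08] [-0.1  5.4  2.3] 0.147
[ 1.28 -0.06 -0.05] [0.2 6.8 0.1] 0.153
[ 1.55 -0.08  0.05] [-0.4  8.6  1.2] 0.145
9.4917
10.3333
```

View pics/d1.png

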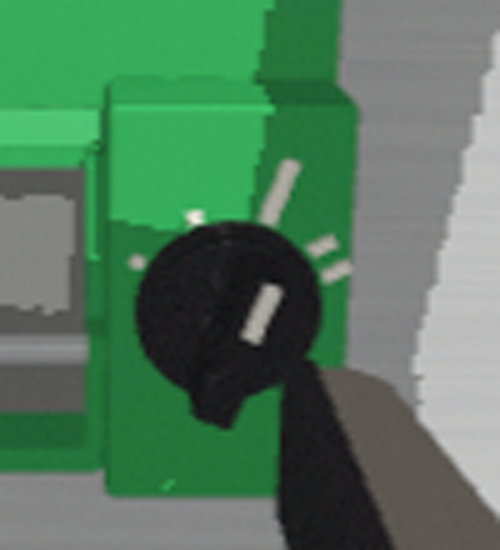

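```bash
cat >> h.py <<'E'
def overlay(c,plates,name,k=1.5):
    im=cv2.resize(c["pixels"],None,fx=k,fy=k,interpolation=cv2.INTER_CUBIC)
    for x,y,a in plates:
        ca,sa=np.cos(a),np.sin(a)
        q=np.array([(w2p(c,[x+ca*i-sa*j,y+sa*i+ca*j,.012])+.5)*k-.5 for i,j in[(.045,.022),(.045,-.022),(-.045,-.022),(-.045,.022)]])
        cv2.polylines(im,[np.round(q).astype(int)],True,(0,0,255),1)
    cv2.imwrite(f"pics/{name}.png",im)
def hover(x,y,a,name):
    bot.goto([x-.02,y,.22],down(a+np.pi/2)); c=cam("wrist"); overlay(c,[(x,y,a)],name); return c
def pick(x,y,a,op=.72):
    bot.set_gripper(op); bot.goto([x,y,.12],down(a+np.pi/2)); bot.line_to([x,y,.004],max_speed=.1)
    print("touch",bot.current_contact_force().round(1))
    bot.set_gripper(0,45); print("opening",bot.current_opening(),bot.current_contact_force().round(1))
    bot.line_to([x,y,.15],max_speed=.15); print("lift",bot.current_opening(),bot.current_contact_force().round(1))
def place(py):
    R=down(TH+np.pi/2); bot.goto(s2w(-.085,py,.15),R); bot.line_to(s2w(-.079,py,.06),max_speed=.15); bot.line_to(s2w(-.079,py,.0255),max_speed=.04)
    print("down",bot.current_opening(),bot.current_contact_force().round(1))
    bot.set_gripper(.72); bot.line_to(s2w(-.079,py,.12),max_speed=.15)
def look(name):
    bot.goto(s2w(-.09,-.04,.30),down(TH+np.pi/2)); c=cam("wrist"); cv2.imwrite(f"pics/{name}.png",cv2.resize(c["pixels"],None,fx=1.5,fy=1.5)); print(bot.current_clock()); return c
def push(py,xend=-.004,x0=-.15,z=.0268):
    R=down(TH+np.pi/2); bot.goto(s2w(x0,py,.10),R); bot.set_gripper(0,20); bot.line_to(s2w(x0,py,z),max_speed=.1)
    xs=[*np.arange(x0+.02,xend,.02),xend]
    for x in xs:
        bot.line_to(s2w(x,py,z),max_speed=.06); print(round(x,3),bot.current_contact_force().round(1))
    bot.line_to(s2w(xend-.003,py,z),max_speed=.05); bot.line_to(s2w(xend-.01,py,.14),max_speed=.15)
E
python3 - <<'E'
from h import *
hover(.5485,.3135,-.2494,"hA"); print(bot.current_clock())
E
```

```text
11.5333
```

View pics/hA.png

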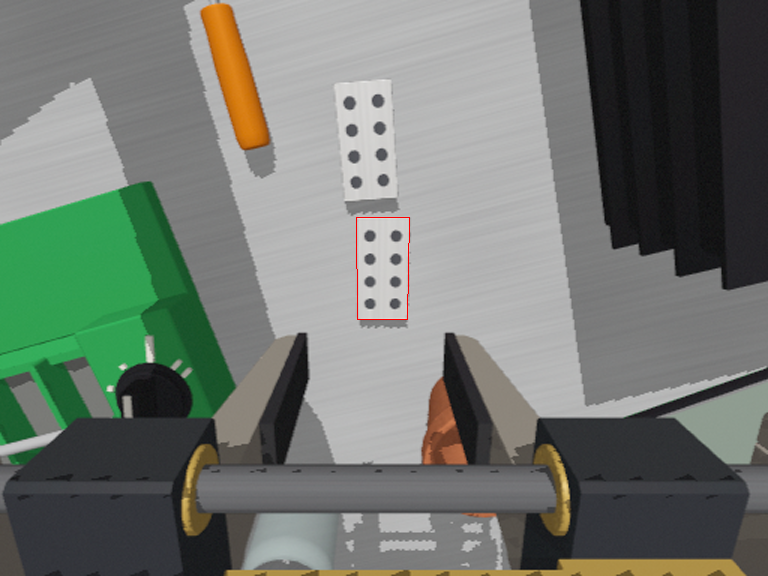

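```bash
python3 - <<'E'
from h import *
pick(.5485,.3135,-.2494); place(-.01); look("pA")
E
```

```text
touch [-0.1  0.6  0.3]
opening 0.47301110218510634 [-0.3 -0.5  2.9]
lift 0.4703248165388135 [ 0.1 -0.  -1.3]
down 0.47359789771149335 [-0.3 -0.2 -1.9]
20.475
```

View pics/pA.png

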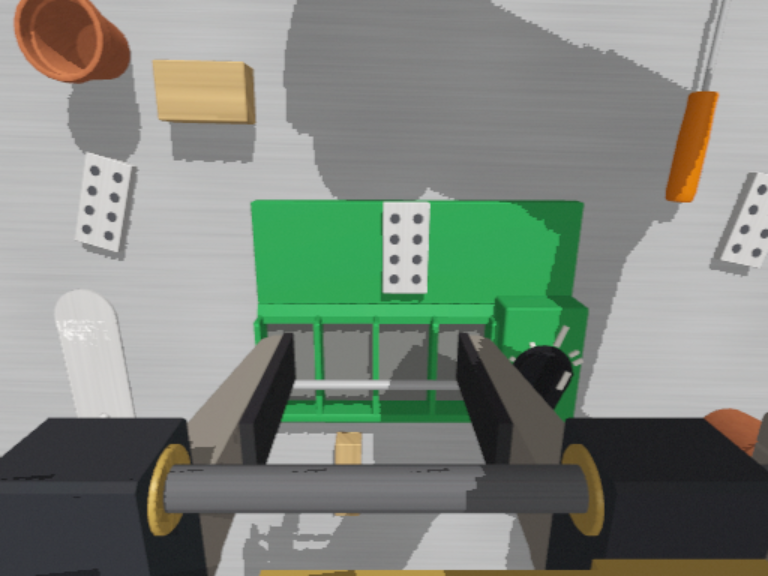

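```bash
python3 - <<'E'
from h import *
push(-.01); look("qA")
E
```

```text
-0.13 [-0.1  0.1  0.1]
-0.11 [-0.8 -1.  -0.5]
-0.09 [ 0.6  0.  -0.6]
-0.07 [0.3 0.2 0. ]
-0.05 [-0.   0.1  0.1]
-0.03 [-0.6 -0.2  0.9]
-0.01 [ 0.7  0.1 -0.4]
-0.004 [-0.2 -0.4 -0.1]
28.825
```

View pics/qA.png

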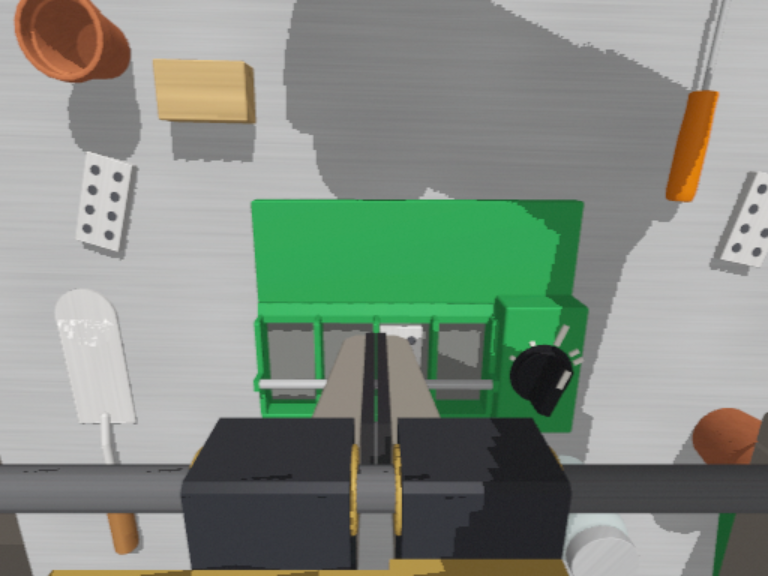

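```bash
python3 - <<'E'
from h import *
hover(.4437,.3270,-.170,"hB"); t=cam("top"); crop(t,170,140,310,240,5.5,"tB"); print(bot.current_clock())
E
```

```text
30.3917
```

View pics/hB.png

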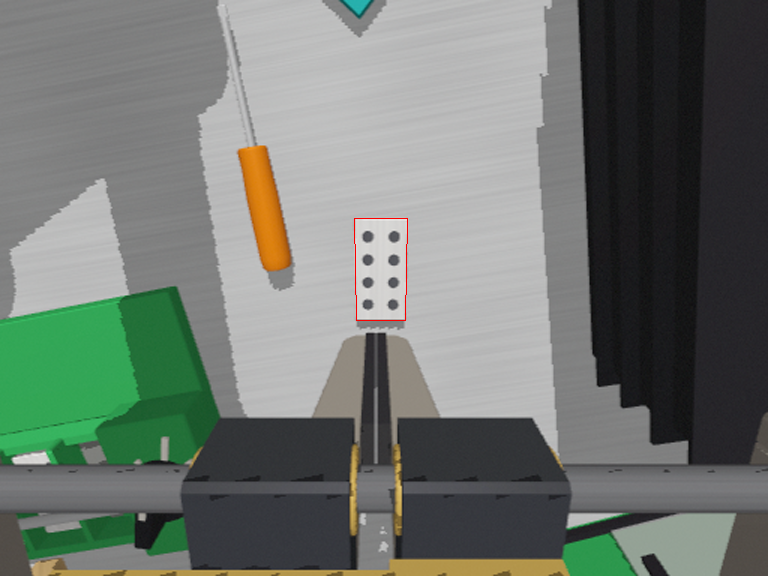

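View pics/tB.png

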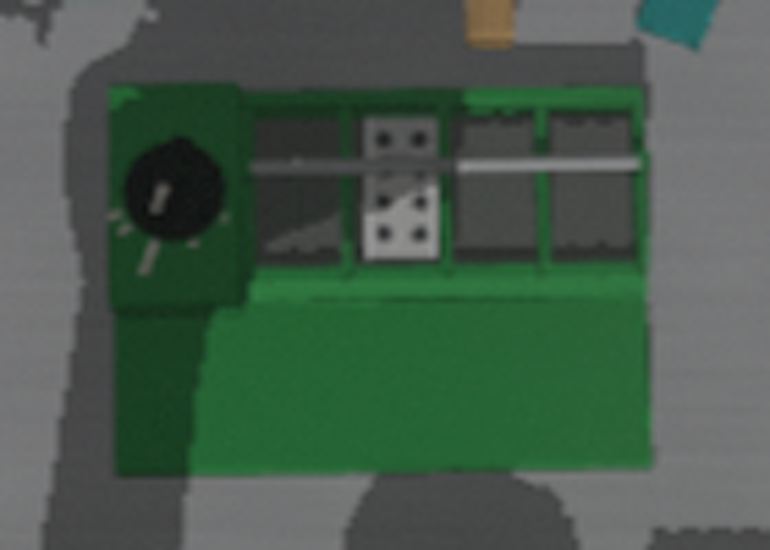

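```bash
python3 - <<'E'
from h import *
pick(.4437,.3270,-.170); place(-.07); look("pB")
E
```

```text
touch [0.  0.3 0.8]
opening 0.46987946278134346 [-0.1 -0.4  2. ]
lift 0.4706032596620848 [-1.1  0.3 -1.1]
down 0.4723028144529904 [ 0.3  0.8 -0.7]
40.2333
```

View pics/pB.png

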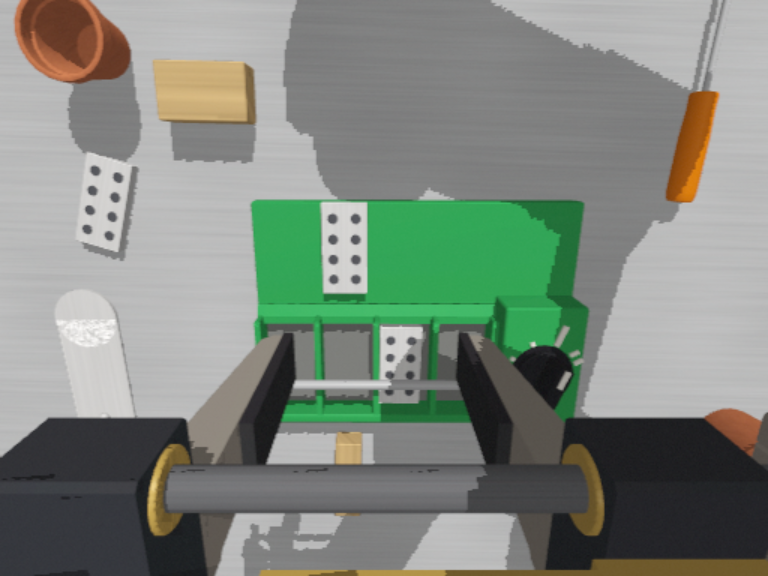

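Plate B lies at (344,248) in line with pocket 1 (walls at 318 and 376). Plate A sits flat in pocket 2 (402,365). Pushing B, then checking C.

```bash
python3 - <<'E'
from h import *
push(-.07); bot.set_gripper(.72)
look("qB"); hover(.4442,-.3286,-.278,"hC"); print(bot.current_clock())
E
```

```text
-0.13 [ 0.7 -0.1  0.3]
-0.11 [ 0.  -0.6 -0.4]
-0.09 [0.1 0.2 0.7]
-0.07 [-0.5  0.2 -0.3]
-0.05 [-0.1 -0.6 -0.1]
-0.03 [-0.2  0.6  0.1]
-0.01 [-0.4 -0.1 -0.2]
-0.004 [ 0.8 -0.8 -0.8]
49.6333
50.7833
```

View pics/qB.png

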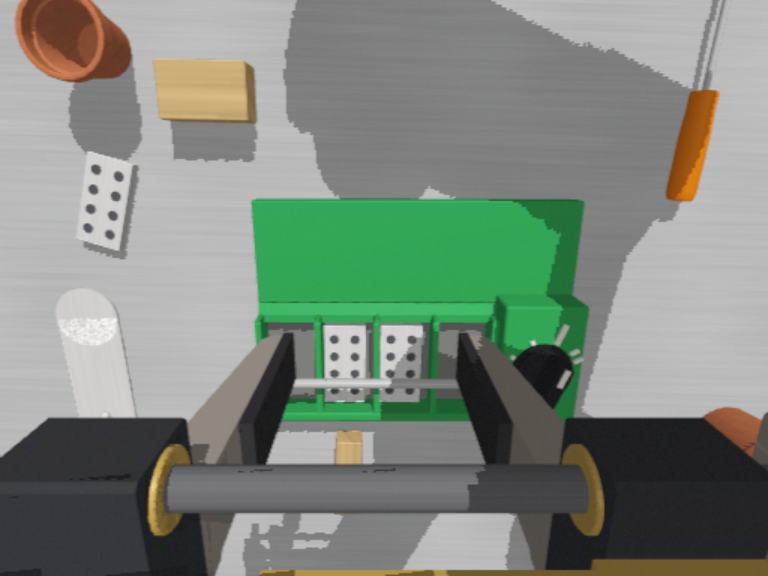

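View pics/hC.png

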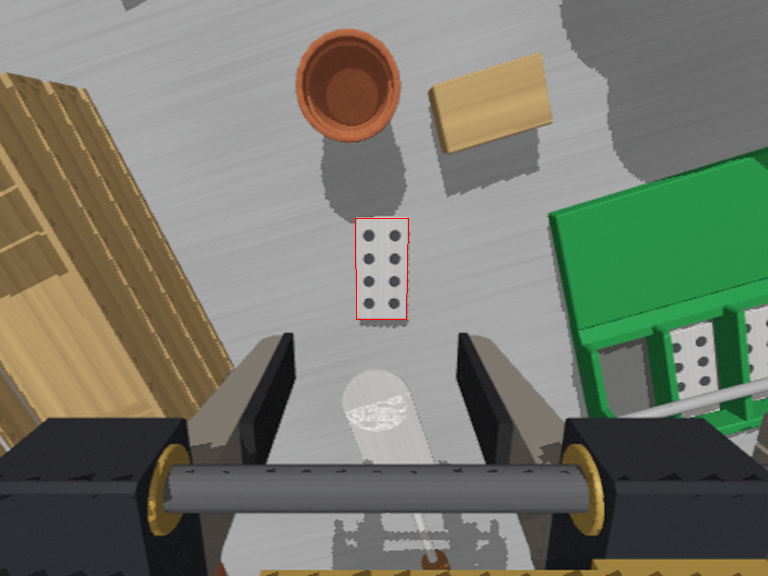

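```bash
python3 - <<'E'
from h import *
pick(.4442,-.3286,-.278); place(-.13); look("pC")
E
```

```text
touch [ 0.3 -1.  -0.3]
opening 0.47215653211572683 [0.5 0.5 2.2]
lift 0.47162837896376714 [-0.9 -0.3 -2. ]
down 0.46717470150887774 [ 0.   0.4 -2.2]
59.0917
```

View pics/pC.png

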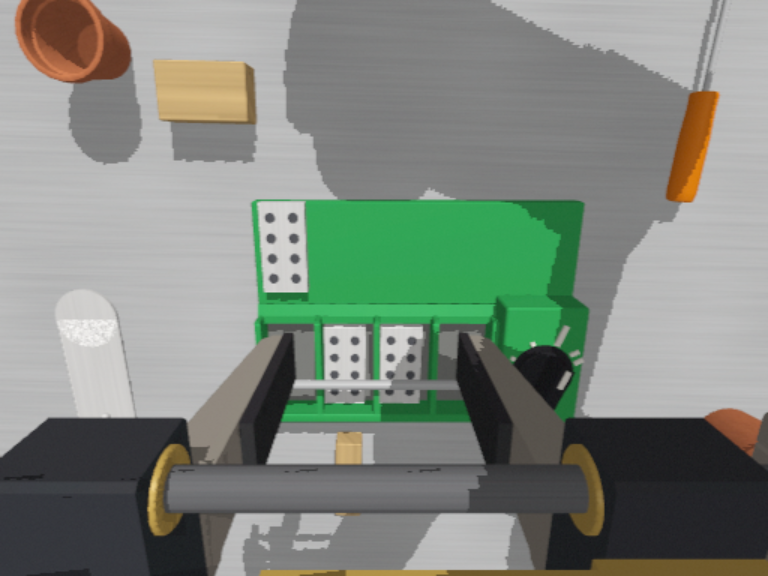

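```bash
python3 - <<'E'
from h import *
push(-.13); bot.set_gripper(.72); look("qC")
c=cam("top");cv2.imwrite("pics/tC.png",c["pixels"]); s=cam("scene"); crop(s,190,170,340,280,5.3,"sC")
E
```

```text
-0.13 [-0.7  0.7  0.2]
-0.11 [-0.  -0.1  0. ]
-0.09 [-0.5 -0.4 -0.8]
-0.07 [-0.5 -0.7 -1.1]
-0.05 [-0.6 -0.3 -0.3]
-0.03 [ 0.2  0.  -0.5]
-0.01 [-0.1  0.   0.1]
-0.004 [-0.3 -0.6 -0.7]
68.6083
```

View pics/qC.png

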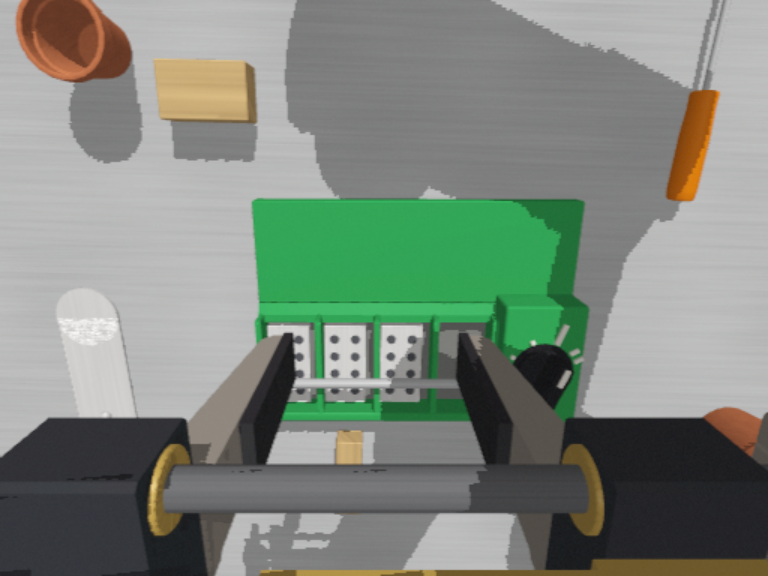

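View pics/tC.png

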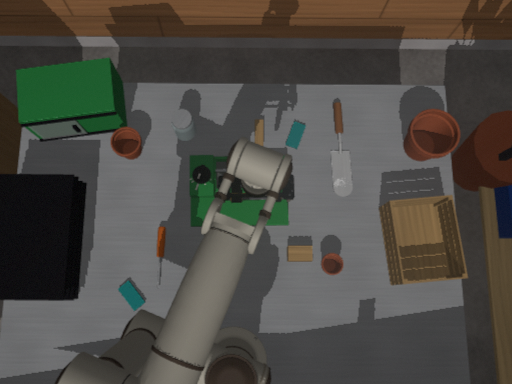

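View pics/sC.png

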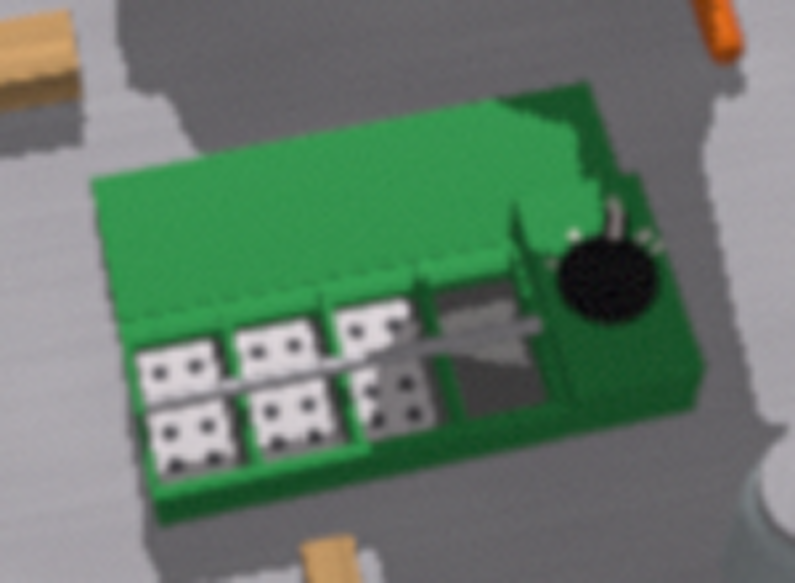

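```bash
python3 - <<'E'
from h import *
dial_turn(1.4,2.11)
bot.goto([.5,.05,.36],down(np.pi/2+.024))
c=cam("wrist");crop(c,240,150,340,260,5,"d2"); crop(c,100,95,330,260,3.4,"d2s")
bot.goto([.3,-.4,.35],down(0)); 
t=cam("top"); cv2.imwrite("pics/tF.png",cv2.resize(t["pixels"],None,fx=1.5,fy=1.5)); crop(t,170,140,310,240,5.5,"tFs"); print(bot.current_clock())
E
```

```text
grip 0.15397644671317876 [ 1.9  5.5 -1.4]
[ 1.02 -0.51  0.08] [ 1.9  5.5 -1.5] 0.153
[ 1.09 -0.56  0.1 ] [ 3.7  6.9 -2.6] 0.151
[ 1.21 -0.68  0.  ] [ 3.4  8.  -1.7] 0.151
[ 1.31 -0.76 -0.13] [ 4.1  7.7 -2.3] 0.148
[ 1.45 -0.88 -0.05] [ 4.6  8.3 -3.8] 0.15
[ 1.52 -0.99  0.03] [ 5.7  9.1 -3.9] 0.149
75.0333
78.0167
```

View pics/d2.png

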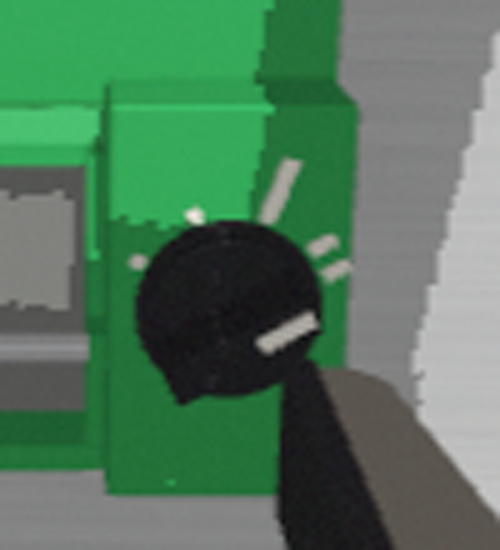

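View pics/tF.png

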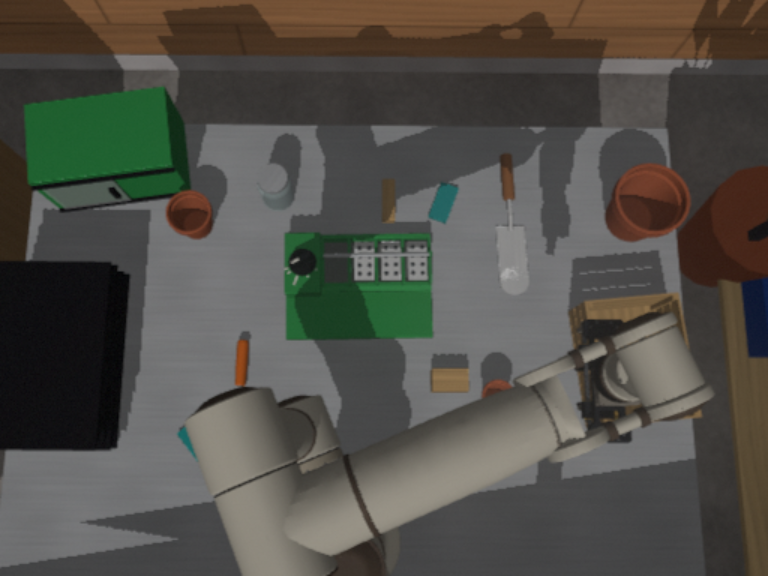

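View pics/tFs.png

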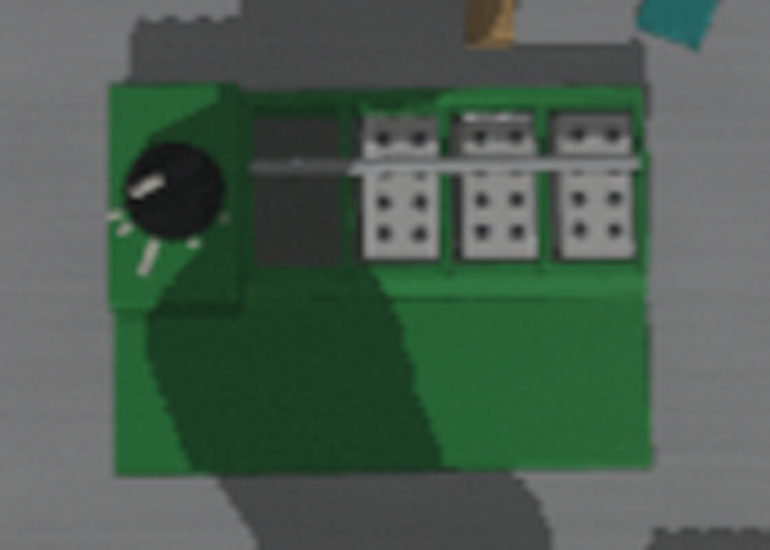

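```bash
python3 - <<'E'
from h import *
print(bot.current_contact_force().round(1)); bot.job_done()
E
```

```text
[ 0.4 -0.1 -0.4]
the job is handed in; nothing more can be done
```

I turned the dial to LOAD, put the three plates that were on the bench into pockets 2, 1 and 0, then turned the dial to SOW and handed the job in at about 78 s. Together, the pictures from different arm positions showed no fourth plate. I left the turquoise look-alikes alone.

In the last pictures:
- **Plates:** all three look flat in their pockets under the keeper rod.
- **Dial:** the pointer lines up with the pair of short bars.
- **Bystanders:** the ones in view look unmoved. The arm covers part of the small pot and one turquoise piece, but the previous top view showed both in place.
- **Arm:** clear of everything, with the force reading near zero.

No check failed. The wrist moment read up to about 1.5 N m while I turned the dial. The force stayed below about 12 N, so this is far from the limits. I did not notice any grip slip or knocked plate.

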